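# Refill the spring-loaded corner-key magazine

### The arm

A 6-joint arm with a two-finger parallel gripper is mounted at the origin on the work surface; the furniture and walls round the work are solid. World frame = base frame: x ahead of the robot, y to its left, z up, the work surface at z = 0. Lengths are in m, angles in rad, forces in N, time in s.
With the tool pointing down it reaches from about 0.25 to 0.725 m from the base axis. Payload 4 kg.
Tool frame: the origin (TCP) lies on the centre line of the jaws, within the pads' length; the fingertips stand 22 mm ahead of it and the grasp point (between the pads) lies 3 mm ahead of it; z points along the fingers, y is the line along which they close (so a half turn about z gives the same grasp; the last joint's range is limited). The gripper opens to 85 mm and grips with 20 to 120 N. Pads are 22 mm wide; open, the fingers measure 114 mm over their backs; the gripper's body (76 mm by 85 mm) begins 54 mm behind the grasp point. The pads swing forward as they close: fully open they stand 13 mm farther back than shut.
Start: joints at [-1.21, 0.241, 0.005, 1.335, 0, 1.571], TCP at [0.177, -0.468, 0.253] pointing down, gripper open.
Joint ranges: [-2.72, 2.72], [-1.05, 1.87], [-1.09, 1.28], [-1.99, 2.15], [-1.42, 1.44], [-3.14, 3.14]. Speed limits (rad/s): [2.79, 2.79, 3.14, 3.14, 3.14, 3.14].

### API

Orientations are given as a unit quaternion [x, y, z, w].
In Python, from workcell import bot gives the robot as it stands.
- The arm moves only by the shell command python3 -m inch 'ROWS'. ROWS is JSON, one flat list of numbers, 7 for each row, row after row: the shift along the world's x, y, z in mm, then the turn, a rotation vector about the world's x, y, z in rad, then the opening in per cent of the stroke, from 0 (shut) to 100 (fully open). A call has 1 to 8 rows; each row is the pose to reach, as a shift and turn from the pose commanded when the call began; what a row does not reach only later rows make up. A row lasts 1/12 s, in which the tool goes at most 41.7 mm and 7.16 degrees, less where a joint would pass 70% of its speed; a pose out of reach is approached as far as the arm can. A call with a gripper value outside its range is refused whole. The fingers move at their own pace and stop on an object; the grip force is fixed at half the most. Time passes only in rows, so rows that repeat a pose let the fingers close. It gives the time, the measured TCP pose, the force, the opening and the grip force at its end, in the units of the state.
- bot.get_obs(): the state, without advancing time (a new reading comes with each control period).
- bot.camera(name): name is "side" or "top" or "wrist"; returns the picture (400x640x3 uint8, blue, green, red); there is no depth.
- bot.camera_info(name): a dict with "intrinsics" (3x3 intrinsics, pixels), "camera_from_world" (4x4, takes a point from world to camera coordinates); the wrist camera has in their place "hand_eye" (4x4, takes a point from camera to tool coordinates, whose origin is the TCP and whose axes are the flange's). Camera axes: x right, y down, z forward; pixel columns grow to the right and rows downward; lengths in m; the calibration is good to about 2 mm. A picture is of the moment at which its call begins: read the wrist's pose just before it. camera_info takes no time and is no camera call.
- bot.job_done(): hands the job in; it is judged then, once.
Trained networks look in the newest picture that a camera, given by its name, has taken for a name from the list of things; names that differ only in an ending like _2 or _b are one class to them, and where a whole thing is asked for, a point or a joint stands for the part that bears it (a point fixed in the world has none). Each returns a list of dicts, best first, with "confidence" (0 to 1); they miss things now and then, are a little off and sometimes report something else, mostly with a low value. They report only what shows in the picture. A call takes as long as a camera call.
- bot.silhouettes(camera, target): "mask" (400x640 bool, what is visible of it) and "uv" ([column, row] in pixels, amid what is visible of it).
- bot.spot_point(camera, target): "uv" ([column, row] in pixels: a listed point, or the origin of a listed thing).
The state is a dict: "clock": time; "joint_pos": joint angles; "joint_vel": joint speeds; "tau": joint torques, N m; "eef_pos": TCP position; "tool_rot": TCP orientation; "ft_force": force on the tool from outside, world axes, zero at the start; "ft_torque": the same for the moment, N m; "grip_width": finger opening in m; "grasp_force": force on a finger pad.
Only numpy, scipy, OpenCV 4.12 (cv2) and the standard library are available. Lean on these libraries where they do the work, as an engineer would, in place of code of your own. Each camera call takes 0.05 s, during which the arm holds its last target. There are 200 camera calls.

### The job

Refill the corner-key magazine: one after another, press the three white corner keys that lie about (two lying one on the other, one on the pine block) flat down onto the pile on the sprung follower, until each snaps under both catches. Leave all four keys lying level under the closed catches, let go, and leave the other things on the table where they are.

Things in the scene. Friction and masses are not known exactly. Their poses are not given: they have to be found in the camera images.
- magazine: corner-key magazine, fixed to the table: plywood board 130 x 130 x 12 mm with three upright aluminium guides round an L-shaped pile of keys. Origin: centre of the board's underside, z up. A key lying properly in the pile has its origin on this z axis and its axes parallel to this body's. Between the guides all sides are open down to the board: fingers that hold a key along either arm can go down with it
- guide_angle (a point): top of the outer edge of the folded angle that stands inside the crook of the keys, at (-6.5, 6.5, 75) mm in the magazine: its two faces, each 24 mm long, lie at x = -6.5 and y = 6.5 mm. From 75 to 87 mm height the guides lean away by 6 mm as a lead-in; below it a key has about 1.5 mm play each way
- tower_1 (a point): middle of the guide face of the tower at the magazine's -x side, at (-22.5, -7.5, 75) mm in the magazine; the face looks to the magazine's +x. Tower 15 mm wide (y from -15 to 0 mm), 24 mm deep, lead-in like that of the angle; the black knob of its catch reaches 42 mm out behind the face at 75 mm height
- tower_2 (a point): the same for the tower at the magazine's +y side, at (7.5, 22.5, 75) mm in the magazine (x from 0 to 15 mm); its face looks to the magazine's -y
- magazine_mouth (a point): point on the magazine's axis 66 mm above the table, at the level of the underside of the catches; the upper face of a key must go below it to be caught, some 5 mm at first, as a key held at one side tilts a little under the load
- follower (a joint): L-shaped plate under the pile, on springs. Value in m that it has sunk below its start: 0 with one key caught (its top 57 mm above the table), 0.009 more with each key, 0.027 with four, stop at 0.036. It pushes up with about 5 N at 0 and 180 N/m more, and throws back a key that is let go before it is caught
- catch_1 (a joint): sprung catch in tower_1: 0 closed (nose 6 mm in from the tower's face, flat underside 66 mm above the table, steep ramp from there up to 89 mm), grows in m, at most 0.010, as a passing key pushes it out; snaps shut by itself over the key. To push a key down past both catches takes about 10 N, then the follower's force comes on
- catch_2 (a joint): the same catch in tower_2
- key_loaded: white nylon corner key, a flat L of two equal arms: 42 x 42 mm outside, arms 13 mm wide, 9 mm thick, 12 g. Origin: centre of the 42 mm square on the underside; one arm lies along y (x from -21 to -8 mm), the other along x (y from 8 to 21 mm), so the elbow is at (-21, +21) mm and the open crook at (+x, -y). Already in the magazine, under the catches
- key_low: corner key the same as key_loaded (42 x 42 x 9 mm, origin at the centre of the 42 mm square on the underside, arms along y at x -21 to -8 mm and along x at y 8 to 21 mm); lies flat on the table, under key_top
- key_top: corner key the same as key_loaded (42 x 42 x 9 mm, origin at the centre of the 42 mm square on the underside, arms along y at x -21 to -8 mm and along x at y 8 to 21 mm); lies flat on key_low
- key_block: corner key the same as key_loaded (42 x 42 x 9 mm, origin at the centre of the 42 mm square on the underside, arms along y at x -21 to -8 mm and along x at y 8 to 21 mm); lies flat on the pine block
- pine_block: pine block 47 x 125 x 37 mm lying flat, long side along its y; origin: centre of its underside. Stays where it is
- film_roll: upright roll of stretch film, 92 mm across, 102 mm high, stands near the two piled keys, at the -x or the +y side of the lower one; origin: centre of its underside. Bystander
- black_tape: roll of black tape lying flat, 64 mm across, 19 mm high, on the other one of those two sides; origin: centre of its underside. Bystander
- light_offcut: light aluminium channel offcut 22 x 170 x 13 mm, long side along its y, beside the pine block; origin: centre of its underside. Bystander
- dark_offcut: dark aluminium channel offcut 22 x 120 x 13 mm, long side along its y, near the magazine; origin: centre of its underside. Bystander

How it is judged:
On the way, in this order (a step that is already met when the one before it is completed fails the run):
1. two keys are caught in the magazine and both catches are closed (value of joint follower between 0.007 and 0.0155 m and value of joint each of catch_1, catch_2 below 0.0025 m), for 0.2 s.
2. three keys are caught in the magazine and both catches are closed (value of joint follower between 0.016 and 0.0245 m and value of joint each of catch_1, catch_2 below 0.0025 m), for 0.2 s.
3. four keys are caught in the magazine and both catches are closed (value of joint follower between 0.0245 and 0.033 m and value of joint each of catch_1, catch_2 below 0.0025 m), for 0.2 s.
At the end, for the whole second after the job is handed in: All four keys lie at rest in the magazine, level (within 0.12 rad), within 6 mm of its axis, underside less than 59 mm above the table, that is under the catches; both catches are closed (within 2.5 mm), so the follower has sunk by more than 24.5 mm (z of key_loaded in the frame of magazine between 0.024 and 0.059 m and horizontal distance between each of key_loaded, key_low, key_top, key_block and magazine below 0.006 m and angle between each of key_loaded, key_low, key_top, key_block's own z axis and vertical below 0.12 rad and linear speed of each of key_loaded, key_low, key_top, key_block below 0.02 m/s and z of key_low in the frame of magazine between 0.024 and 0.059 m and z of key_top in the frame of magazine between 0.024 and 0.059 m and z of key_block in the frame of magazine between 0.024 and 0.059 m and value of joint each of catch_1, catch_2 below 0.0025 m and value of joint follower above 0.0245 m); the robot touches nothing.
It fails at once if a bystander (film roll, black tape, light or dark offcut) or the pine block is pushed more than 25 mm from its place (distance of any of light_offcut, film_roll, black_tape, dark_offcut, pine_block from where it was at the start of the episode above 0.025 m).
It fails at once if the film roll is tipped over (angle between film_roll's own z axis and vertical above 0.5 rad).
It also fails if it takes over 72 s, if anything falls off the work surface, if the arm or the gripper's body presses on something with over 40 N, if the wrist force passes 120 N, or if a joint passes its speed limit or range.

## Working session

There is one attempt and no reset: what is moved stays moved. The work goes in short steps, Python scripts to look and compute and a shell command to move; the robot and the scene stay as the last step left them, time stands still between calls to the robot, and variables do not carry over. Pictures are saved under pics/ and viewed, at most 10 in all, crops included, and the job is handed in when it is done.

```bash
ls; mkdir -p pics; cat > h.py <<'E'
import numpy as np, cv2
from workcell import bot
from scipy.spatial.transform import Rotation as R
def cam(name):
    ci=bot.camera_info(name); K=np.array(ci["intrinsics"])
    if name=="wrist":
        o=bot.get_obs(); T=np.eye(4); T[:3,:3]=R.from_quat(o["tool_rot"]).as_matrix(); T[:3,3]=o["eef_pos"]
        return K,np.linalg.inv(T@np.array(ci["hand_eye"]))
    return K,np.array(ci["camera_from_world"])
def ray(c,uv,z):
    K,E=c; d=np.linalg.inv(K)@[uv[0],uv[1],1]; Ri=E[:3,:3].T; o=-Ri@E[:3,3]; d=Ri@d
    return o+d*(z-o[2])/d[2]
def proj(c,P):
    K,E=c; p=(E[:3,:3]@np.atleast_2d(P).T).T+E[:3,3]; q=(K@p.T).T; return q[:,:2]/q[:,2:]
E
cat > a.py <<'E'
from h import *
ims=[]
for n in ("top","side"):
    im=bot.camera(n); cv2.imwrite(f"pics/{n}0.png",im); c=cam(n)
    E=c[1]; print(n,-E[:3,:3].T@E[:3,3])
    for t,z in (("magazine",0),("guide_angle",.075),("tower_1",.075),("tower_2",.075),("magazine_mouth",.066),("key_top",.009),("key_block",.037),("pine_block",0),("film_roll",0),("black_tape",0),("light_offcut",0),("dark_offcut",0)):
        for d in bot.spot_point(n,t)[:3]:
            print(t,np.round(d["confidence"],2),np.round(d["uv"]),np.round(ray(c,d["uv"],z)*1000))
o=bot.get_obs();print(o)
E
python3 a.py
```

```text
pics
top [0.25338518 0.05078951 1.15698385]
magazine 0.93 [313. 174.] [585.  58.   0.]
magazine 0.48 [311. 170.] [599.  63.   0.]
guide_angle 0.91 [315. 169.] [581.  51.  75.]
guide_angle 0.67 [321. 169.] [579.  32.  75.]
guide_angle 0.38 [432. 238.] [ 368. -284.   75.]
tower_1 0.87 [306. 165.] [592.  76.  75.]
tower_1 0.76 [318. 168.] [582.  42.  75.]
tower_2 0.87 [306. 165.] [592.  76.  75.]
tower_2 0.76 [318. 168.] [582.  42.  75.]
magazine_mouth 0.26 [316. 166.] [591.  47.  66.]
key_top 0.41 [230. 190.] [533. 318.   9.]
key_block 0.58 [434. 211.] [ 456. -307.   37.]
pine_block 0.94 [433. 216.] [ 445. -316.    0.]
film_roll 0.65 [194. 195.] [521. 432.   0.]
film_roll 0.2 [311. 168.] [608.  64.   0.]
film_roll 0.19 [305. 166.] [615.  82.   0.]
black_tape 0.8 [231. 229.] [413. 313.   0.]
light_offcut 0.81 [434. 235.] [ 385. -314.    0.]
dark_offcut 0.69 [298. 148.] [676. 104.   0.]
side [0.52702069 1.28848011 1.25307336]
magazine 0.56 [298. 207.] [574.  59.   0.]
guide_angle 0.67 [297. 193.] [576.  70.  75.]
guide_angle 0.61 [295. 193.] [582.  69.  75.]
tower_1 0.81 [295. 198.] [582
[... 665 characters left out ...]
'joint_pos': array([-1.20998229e+00,  2.40537393e-01,  5.01394561e-03,  1.33520261e+00,
       -2.52044547e-06,  1.57076939e+00]), 'joint_vel': array([-6.26955910e-04,  1.68895427e-03, -5.92826543e-04, -1.16781671e-03,
        7.65957076e-04, -5.56183824e-05]), 'tau': array([-1.56825818e-04, -3.72215867e+01,  2.52689821e+01,  1.24616123e-03,
       -1.21759572e-04,  5.06972491e-07]), 'eef_pos': array([ 0.17651883, -0.46780912,  0.2533431 ]), 'tool_rot': array([9.83768325e-01, 1.79443252e-01, 5.06354262e-06, 3.47882794e-05]), 'ft_force': array([0.05986899, 0.63583157, 0.81477204]), 'ft_torque': array([0.00510142, 0.02800362, 0.00703653]), 'grasp_force': 0.0, 'grip_width': 0.08526243448436087}
```

```bash
python3 - <<'E'
import cv2,numpy as np
a=cv2.imread("pics/top0.png");b=cv2.imread("pics/side0.png")
f=lambda im,x,y,w,h:cv2.resize(im[y:y+h,x:x+w],(400,300),interpolation=cv2.INTER_CUBIC)
o=np.vstack([np.hstack([f(a,270,130,80,60),f(a,170,165,100,75)]),np.hstack([f(a,390,185,80,60),f(b,255,155,80,60)])])
cv2.imwrite("pics/c1.png",o)
E
```

```text
(no output)
```

View pics/c1.png

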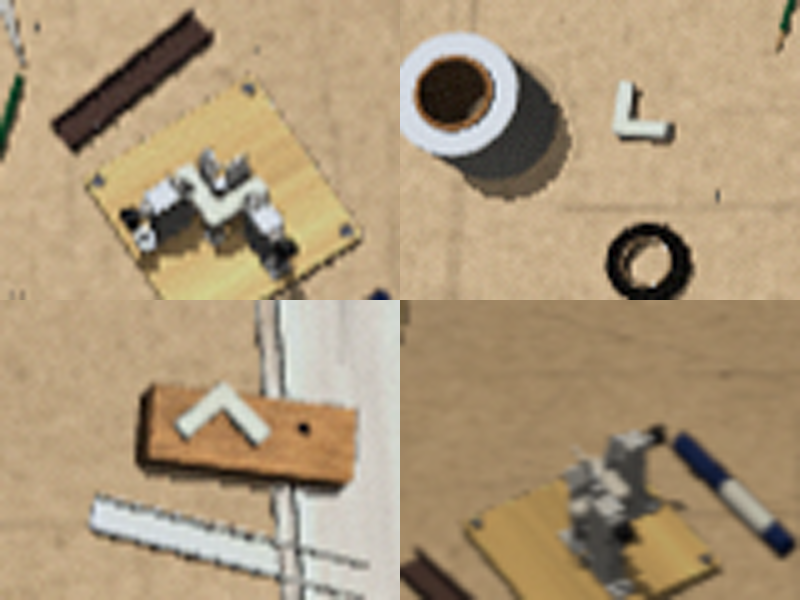

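```bash
cat >> h.py <<'E'
from scipy.optimize import minimize
L=np.array([[-21,-21],[-8,-21],[-8,8],[21,8],[21,21],[-21,21]])/1000
def render(c,p,z0,h=.009):
    s,t=np.sin(p[2]),np.cos(p[2]); q=L@np.array([[t,s],[-s,t]])+p[:2]
    a=proj(c,np.c_[q,np.full(6,z0)]);b=proj(c,np.c_[q,np.full(6,z0+h)])
    m=np.zeros((1600,2560),np.uint8)
    for f in [a,b]+[np.array([a[i],a[i-1],b[i-1],b[i]]) for i in range(6)]:
        cv2.fillPoly(m,[np.round((f*4+1.5)*16).astype(np.int32)],255,shift=4)
    return cv2.resize(m,(640,400),interpolation=cv2.INTER_AREA)/255.
def fit(c,mask,p0,z0,h=.009):
    mask=mask.astype(float)
    f=lambda p:np.abs(render(c,[p[0]/1e3,p[1]/1e3,p[2]/50],z0,h)-mask).sum()/mask.sum()
    r=min((minimize(f,[p0[0]+dx,p0[1],(p0[2]+da)*50],method="Nelder-Mead",options=dict(initial_simplex=[[p0[0]+dx+u,p0[1]+v,(p0[2]+da)*50+w] for u,v,w in ((0,0,0),(6,0,0),(0,6,0),(0,0,8))],xatol=.1)) for dx,da in ((0,0),(3,.15),(-3,-.15))),key=lambda r:r.fun)
    return np.round([r.x[0],r.x[1],np.degrees(r.x[2]/50)],1),round(r.fun,2)
E
python3 - <<'E'
from h import *
np.set_printoptions(precision=3,suppress=True)
print(bot.camera_info("wrist"))
bot.camera("top");c=cam("top")
for t,p,z,h in(("key_block",(456,-307,-2.5),.037,.009),("key_top",(533,318,-.1),0,.018)):
    for d in bot.silhouettes("top",t):
        u=d["uv"];print(t,d["confidence"],u,d["mask"].sum())
        if np.hypot(*(np.array(u)-proj(c,[p[0]/1e3,p[1]/1e3,z])[0]))<12: print(fit(c,d["mask"],p,z,h))
E
```

```text
{'intrinsics': array([[357.879,   0.   , 317.261],
       [  0.   , 357.879, 199.27 ],
       [  0.   ,   0.   ,   1.   ]]), 'hand_eye': array([[ 0.   , -0.949, -0.314,  0.081],
       [ 1.   ,  0.   ,  0.   , -0.   ],
       [-0.   , -0.314,  0.949, -0.119],
       [ 0.   ,  0.   ,  0.   ,  1.   ]])}
key_block 0.66 [434.1, 208.1] 136
(array([ 454.9, -306.6, -139.1]), np.float64(0.15))
key_top 0.43 [224.9, 196.1] 104
(array([526.8, 317.1,  -6.2]), np.float64(0.27))
```

```bash
python3 -m inch '[200,120,0,0,0,0.28,70,200,120,0,0,0,0.28,70,200,120,0,0,0,0.28,70,200,120,0,0,0,0.28,70,200,120,0,0,0,0.28,70,200,120,0,0,0,0.28,70]'
```

```text
clock: 1.95
eef_pos: [0.3794, -0.3456, 0.2534]
tool_rot: [0.949, 0.316, 0.001, 0.0]
ft_force: [-0.3, -0.5, -0.0]
grip_width: 0.0598
grasp_force: 0.0
```

```bash
cat > k.py <<'E'
from h import *
import sys
t,x,y,a,z,h,fn=sys.argv[1:]; p=(float(x),float(y),np.radians(float(a)));z=float(z);h=float(h)
c=cam("wrist");im=bot.camera("wrist");cv2.imwrite("pics/"+fn,im)
for d in bot.silhouettes("wrist",t)[:4]:
    print(t,round(d["confidence"],2),d["uv"],d["mask"].sum(),proj(c,[p[0]/1e3,p[1]/1e3,z])[0])
    if np.hypot(*(np.array(d["uv"])-proj(c,[p[0]/1e3,p[1]/1e3,z])[0]))<45:
        r=fit(c,d["mask"],p,z,h);print(r)
        q=r[0]; a=np.radians(q[2]); o=bot.get_obs()
        for nm,l in (("armY",(-14.5,0)),("armX",(0,14.5))):
            print(nm,"grip at",np.round(q[:2]+[np.cos(a)*l[0]-np.sin(a)*l[1],np.sin(a)*l[0]+np.cos(a)*l[1]],1))
        m=R.from_quat(o["tool_rot"]).as_matrix();print("tcp",np.round(o["eef_pos"]*1000,1),"tool y yaw",np.degrees(np.arctan2(m[1,1],m[0,1])), "z tilt",m[:2,2])
E
python3 k.py key_block 455 -307 -139 0.037 0.009 w1.png
```

```text
key_block 0.96 [345.3, 62.3] 1152 [333.63986531  77.82327402]
(array([ 456.6, -306.5, -141.9]), np.float64(0.21))
armY grip at [ 468.  -297.6]
armX grip at [ 465.5 -317.9]
tcp [ 379.6 -345.7  253.1] tool y yaw -52.93365131032678 z tilt [0.00094621 0.00040138]
key_block 0.6 [362.1, 94.5] 6271 [333.63986531  77.82327402]
(array([ 439.3, -303.9, -141.7]), np.float64(0.82))
armY grip at [ 450.7 -294.9]
armX grip at [ 448.3 -315.3]
tcp [ 379.6 -345.7  253.1] tool y yaw -52.93365131032678 z tilt [0.00094621 0.00040138]
```

View pics/w1.png

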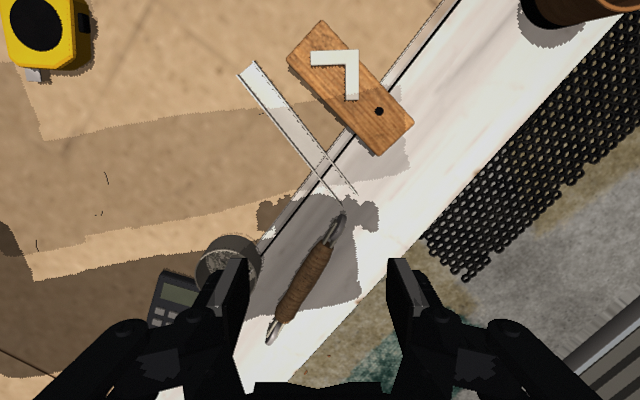

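```bash
python3 -m inch '[88,48,-60,0,0,0.02,70,88,48,-120,0,0,0.02,70,88,48,-148,0,0,0.02,70,88,48,-148,0,0,0.02,70,88,48,-148,0,0,0.02,70,88,48,-148,0,0,0.02,70]'; python3 k.py key_block 456.6 -306.5 -142 0.037 0.009 w2.png
```

```text
clock: 2.55
eef_pos: [0.4621, -0.2976, 0.1003]
tool_rot: [0.946, 0.325, -0.003, -0.004]
ft_force: [-0.5, -0.2, 0.4]
grip_width: 0.0599
grasp_force: 0.0
key_block 0.95 [341.0, 234.0] 3100 [325.15061924 249.79498158]
(array([ 457.8, -305.7, -139.9]), np.float64(0.13))
armY grip at [ 468.9 -296.4]
armX grip at [ 467.1 -316.8]
tcp [ 463.7 -300.2  105.2] tool y yaw -52.16536728089979 z tilt [-0.00165739  0.00039042]
```

View pics/w2.png

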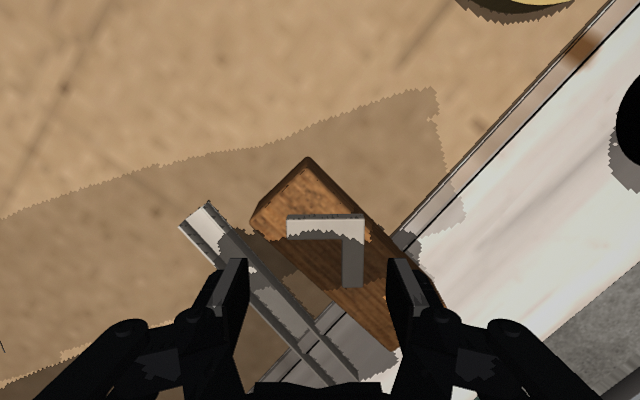

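```bash
python3 -m inch '[5,4,-25,0,0,0.03,70,5,4,-40,0,0,0.03,70,5,4,-42,0,0,0.03,70,5,4,-42,0,0,0.03,70,5,4,-42,0,0,0.03,70]'; python3 - <<'E'
from h import *
cv2.imwrite("pics/w3.png",bot.camera("wrist")[180:400,160:520])
E
```

```text
clock: 3.07
eef_pos: [0.4701, -0.2972, 0.0655]
tool_rot: [0.941, 0.338, 0.001, 0.001]
ft_force: [0.6, -0.6, 0.1]
grip_width: 0.06
grasp_force: 0.0
```

View pics/w3.png

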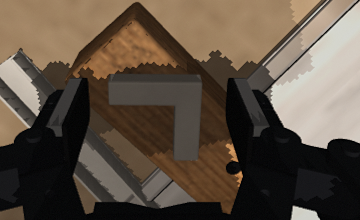

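```bash
python3 -m inch '[0,0,-2,0,0,0,70,0,0,-3,0,0,0,70,0,0,-3,0,0,0,30,0,0,-3,0,0,0,30,0,0,-3,0,0,0,30,0,0,-3,0,0,0,30,0,0,-3,0,0,0,30,0,0,-3,0,0,0,30]'; python3 -c "
from h import *
print(bot.get_obs()['eef_pos'])"
```

```text
clock: 3.78
eef_pos: [0.4699, -0.2961, 0.0612]
tool_rot: [0.941, 0.339, 0.0, 0.001]
ft_force: [-0.7, 0.4, 5.7]
grip_width: 0.0388
grasp_force: 59.7
[ 0.46991741 -0.29609223  0.06122219]
```

```bash
python3 -m inch '[0,0,10,0,0,0,30,0,0,40,0,0,0,30,0,0,60,0,0,0,30,0,0,60,0,0,0,30,0,0,60,0,0,0,30]'; python3 - <<'E'
from h import *
im=bot.camera("wrist");bot.camera("side")
cv2.imwrite("pics/w4.png",cv2.resize(im[200:400,200:440],None,fx=2,fy=2))
E
```

```text
clock: 4.2
eef_pos: [0.4705, -0.2964, 0.1221]
tool_rot: [0.941, 0.339, 0.001, 0.001]
ft_force: [0.9, -0.3, -1.0]
grip_width: 0.0383
grasp_force: 60.3
```

View pics/w4.png

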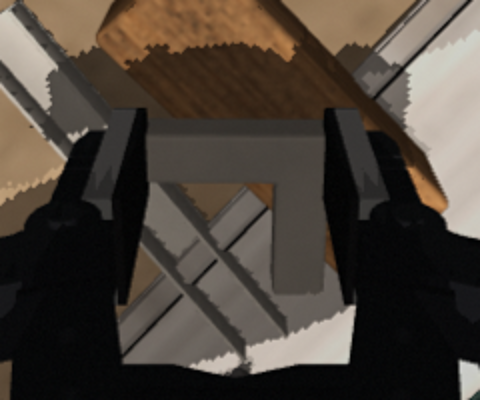

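```bash
python3 k.py key_block 459.4 -305.7 -140 0.098 0.009 w5.png
```

```text
key_block 0.64 [338.6, 283.8] 4240 [321.77860072 299.21851652]
(array([ 457.8, -303.2, -137.5]), np.float64(0.28))
armY grip at [ 468.5 -293.4]
armX grip at [ 467.6 -313.9]
tcp [ 468.6 -295.2  119. ] tool y yaw -50.41924202772671 z tilt [-0.00230248  0.00145334]
```

```bash
python3 -m inch '[40,60,60,0,0,0.12,30,50,80,80,0,0,0.25,30,60,120,80,0,0,0.37,30,65,160,80,0,0,0.5,30,70,200,80,0,0,0.62,30,70,240,80,0,0,0.75,30,70,270,80,0,0,0.87,30,70,300,80,0,0,1.0,30]'
```

```text
clock: 5.07
eef_pos: [0.5389, 0.0021, 0.1993]
tool_rot: [0.663, 0.749, -0.001, -0.001]
ft_force: [0.8, -0.0, 0.5]
grip_width: 0.0385
grasp_force: 60.3
```

```bash
cat > m.py <<'E'
from h import *
import sys
from scipy.optimize import least_squares
c=cam("wrist");im=bot.camera("wrist");cv2.imwrite("pics/"+sys.argv[1],im)
P={"magazine":(0,0,0),"guide_angle":(-6.5,6.5,75),"tower_1":(-22.5,-7.5,75),"tower_2":(7.5,22.5,75),"magazine_mouth":(0,0,66),"key_loaded":(0,0,57)}
g=np.array([float(v) for v in sys.argv[2:5]]); obs=[]
def W(p,l):
    a=np.radians(p[2]);return np.array([p[0]+np.cos(a)*l[0]-np.sin(a)*l[1],p[1]+np.sin(a)*l[0]+np.cos(a)*l[1],l[2]])/1e3
for t in P:
    for d in bot.spot_point("wrist",t):
        uv=np.array(d["uv"]); e=proj(c,W(g,P[t]))[0]
        print(t,round(d["confidence"],2),uv,np.round(e))
        if np.hypot(*(uv-e))<40: obs.append((P[t],uv,d["confidence"]))
r=least_squares(lambda p:np.concatenate([w*(proj(c,W(p,l))[0]-u) for l,u,w in obs]),g,loss="soft_l1",f_scale=3)
print(np.round(r.x,1),np.round(r.fun,1))
q=r.x
print("armY grip",np.round(W(q,(-14.5,0,0))*1000,1))
E
python3 m.py m1.png 588 58 32
```

```text
magazine 0.78 [386.7 124.9] [381. 119.]
tower_1 0.98 [382.4 159.2] [373. 154.]
tower_1 0.83 [406.7 101.1] [373. 154.]
tower_2 0.98 [382.4 159.2] [398.  94.]
tower_2 0.83 [406.7 101.1] [398.  94.]
magazine_mouth 0.6 [405.4 135.7] [397. 128.]
key_loaded 0.85 [399.7 129.3] [395. 127.]
[594.   54.8  32.5] [ 0.5 -1.2 -1.1  0.6 -0.4 -1.1 -0.4 -1.   1.9  2.5]
armY grip [581.8  47.    0. ]
```

View pics/m1.png

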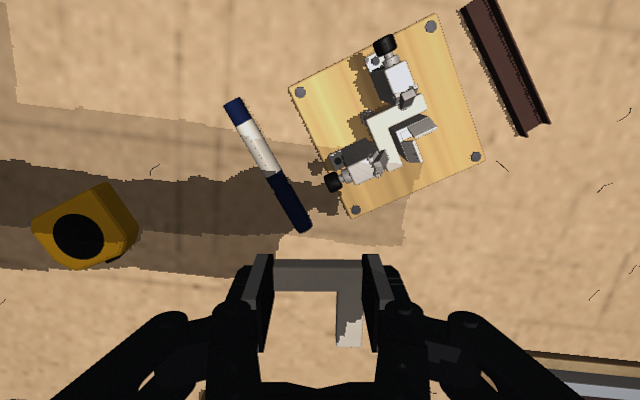

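```bash
python3 -m inch '[40,30,0,0,0,0.12,30,80,60,0,0,0,0.25,30,100,83,0,0,0,0.37,30,100,83,0,0,0,0.5,30,100,83,0,0,0,0.62,30,100,83,0,0,0,0.75,30,100,83,0,0,0,0.87,30,100,83,0,0,0,1.0,30]';python3 -m inch '[0,0,0,0,0,0.12,30,0,0,0,0,0,0.25,30,0,0,0,0,0,0.37,30,0,0,0,0,0,0.5,30,0,0,0,0,0,0.62,30,0,0,0,0,0,0.75,30,0,0,0,0,0,0.87,30,0,0,0,0,0,1.0,30]'; python3 -m inch '[0,0,0,0,0,0.02,30,0,0,0,0,0,0.02,30]'; python3 m.py m2.png 594 55 32.5;python3 - <<'E'
from h import *
o=bot.get_obs();m=R.from_quat(o["tool_rot"]).as_matrix();print("tcp",np.round(o["eef_pos"]*1000,1),"tool y yaw",np.degrees(np.arctan2(m[1,1],m[0,1])), "z tilt",m[:2,2])
E
```

```text
clock: 6.08
eef_pos: [0.6397, 0.0809, 0.1995]
tool_rot: [0.227, 0.974, -0.0, -0.001]
ft_force: [-0.6, 0.7, -0.2]
grip_width: 0.0388
grasp_force: 60.4
clock: 6.75
eef_pos: [0.6396, 0.0806, 0.1998]
tool_rot: [-0.265, 0.964, -0.0, -0.0]
ft_force: [-0.1, -0.1, 0.3]
grip_width: 0.0385
grasp_force: 60.4
clock: 6.92
eef_pos: [0.6396, 0.0813, 0.1999]
tool_rot: [-0.271, 0.963, -0.0, -0.0]
ft_force: [-1.0, 0.4, -0.0]
grip_width: 0.039
grasp_force: 60.4
magazine 0.87 [317.  116.6] [318. 115.]
guide_angle 0.9 [326.4 112.5] [328. 115.]
tower_1 0.63 [354.6 137.2] [307.  90.]
tower_1 0.47 [316.8 297.7] [307.  90.]
tower_2 0.63 [354.6 137.2] [352. 135.]
tower_2 0.47 [316.8 297.7] [352. 135.]
magazine_mouth 0.9 [317.2 123. ] [319. 123.]
key_loaded 0.84 [317.1 119.6] [319. 122.]
key_loaded 0.27 [595.  203.2] [319. 122.]
[594.1  54.   32.6] [ 0.4 -2.   0.6  1.4 -2.4 -1.6  0.2 -0.3  0.3  1.4]
armY grip [581.9  46.2   0. ]
tcp [639.5  83.1 200.3] tool y yaw 121.7059224808004 z tilt [ 6.67866449e-06 -1.84315553e-05]
```

View pics/m2.png

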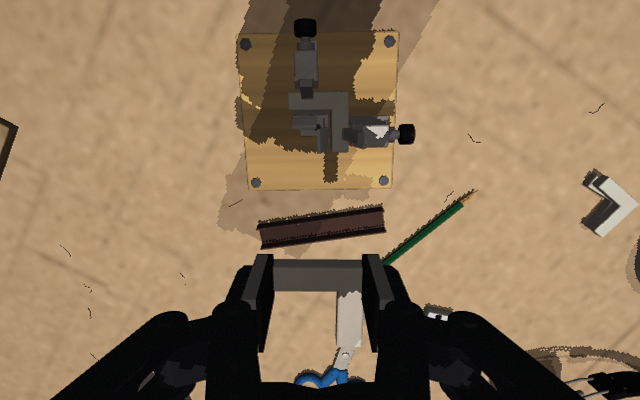

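```bash
python3 -m inch '[-30,-19,0,0,0,0.016,30,-56,-36,-20,0,0,0.016,30,-56,-36,-50,0,0,0.016,30,-56,-36,-75,0,0,0.016,30,-56,-36,-75,0,0,0.016,30,-56,-36,-75,0,0,0.016,30,-56,-36,-75,0,0,0.016,30]'; python3 - <<'E'
from h import *
o=bot.get_obs();m=R.from_quat(o["tool_rot"]).as_matrix();print("tcp",np.round(o["eef_pos"]*1000,1),"tool y yaw",np.degrees(np.arctan2(m[1,1],m[0,1])), o["ft_force"])
im=bot.camera("wrist");im2=bot.camera("side")
cv2.imwrite("pics/w6.png",np.hstack([cv2.resize(im[200:380,200:440],(400,300)),cv2.resize(im2[155:215,255:335],(400,300),interpolation=cv2.INTER_CUBIC)]))
E
```

```text
clock: 7.85
eef_pos: [0.5846, 0.0474, 0.1267]
tool_rot: [-0.281, 0.96, -0.0, 0.001]
ft_force: [1.2, -0.4, 0.3]
grip_width: 0.0386
grasp_force: 60.4
tcp [584.6  47.4 126.7] tool y yaw 122.67775922955317 [ 1.1599194  -0.43528501  0.30673627]
```

View pics/w6.png

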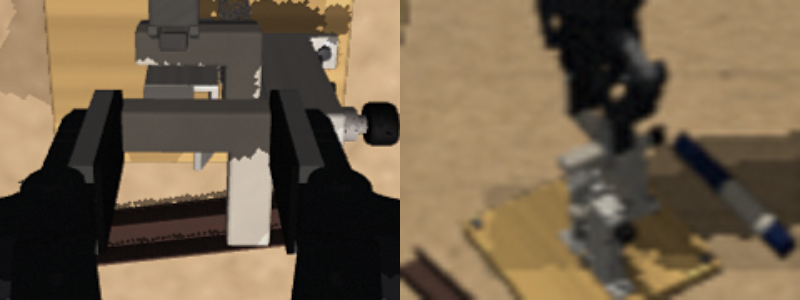

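```bash
python3 - <<'E'
from h import *
im=bot.camera("wrist");cv2.imwrite("pics/w7.png",im);g=cv2.cvtColor(im,cv2.COLOR_BGR2GRAY)
o=bot.get_obs();print(o["eef_pos"])
for c in (286,290,345,350): print(c,list(enumerate(g[200:302,c],200))[::1] if 0 else ' '.join(map(str,g[200:302,c])))
c=cam("wrist");T=np.eye(4);T[:3,:3]=R.from_quat(o["tool_rot"]).as_matrix();T[:3,3]=o["eef_pos"]
# expected rows: held arm (tool frame) and loaded arm for magazine est
for x in (6.5,-6.5):
  for z in (15.2,24.2): print("held",x,z,proj(c,(T@[x/1e3,0,z/1e3,1])[:3])[0])
a=np.radians(32.6)
for lx in (-21,-8):
  for z in (57,66):
    print("loaded",lx,z,proj(c,[.5941+(np.cos(a)*lx)/1e3,.054+np.sin(a)*lx/1e3,z/1e3])[0])
E
```

```text
[0.58511856 0.04748753 0.12731696]
286 165 166 166 166 166 166 163 160 155 147 104 20 35 57 58 57 60 68 80 84 81 81 81 81 83 81 81 81 82 81 81 81 79 76 106 187 191 161 150 153 156 158 160 163 163 166 163 157 156 149 147 144 143 142 143 138 114 116 112 68 55 57 58 56 58 57 58 70 80 84 83 80 81 81 81 82 81 82 80 79 81 78 79 79 79 79 80 79 78 77 80 124 158 155 153 150 187 186 184 186 186 187
290 57 55 55 52 53 53 51 56 73 74 70 50 51 61 79 86 84 85 80 66 70 79 84 81 82 82 80 81 82 81 81 79 74 114 205 199 180 73 47 51 51 52 53 54 54 54 55 53 62 90 99 90 89 90 90 90 91 92 89 58 56 58 56 57 57 57 59 70 79 84 82 80 81 81 81 81 80 80 80 80 80 79 79 78 79 78 80 79 78 77 83 126 157 156 153 151 188 187 186 185 186 186
345 54 57 54 55 59 52 51 60 64 57 48 27 35 55 57 55 56 63 76 85 79 79 79 80 80 78 81 79 79 80 79 80 80 80 80 79 82 81 82 81 82 81 82 81 81 81 82 82 82 81 82 80 83 82 82 82 81 81 81 71 55 56 57 54 55 55 58 64 71 82 80 77 77 79 78 77 77 77 78 77 77 78 78 78 77 78 79 79 80 80 79 78 75 84 140 200 195 194 193 193 193 193
350 119 116 114 53 58 63 64 79 54 52 57 29 35 55 58 57 55 62 76 84 81 78 79 80 80 80 79 80 79 80 80 81 81 81 80 81 81 80 81 81 81 80 81 82 81 82 82 81 80 80 79 79 80 80 81 80 81 82 75 44 55 57 55 56 56 55 56 64 69 83 82 79 79 78 78 78 78 77 77 77 78 78 79 78 77 78 79 80 80 80 79 78 73 80 136 198 194 193 195 194 193 194
held 6.5 15.2 [316.50192475 266.11787293]
held 6.5 24.2 [316.54816766 256.18672932]
held -6.5 15.2 [316.51331175 292.86650729]
held -6.5 24.2 [316.55780435 281.78528462]
loaded -21 57 [318.12805669 212.37392251]
loaded -21 66 [318.13079546 218.23585769]
loaded -8 57 [318.07011966 233.51748195]
loaded -8 66 [318.07029847 240.1703703 ]
```

```bash
python3 -m inch '[-3.5,-1.5,-8,0,0,0,30,-3.5,-1.5,-16,0,0,0,30,-3.5,-1.5,-22,0,0,0,30,-3.5,-1.5,-22,0,0,0,30,-3.5,-1.5,-22,0,0,0,30]'
```

```text
clock: 8.42
eef_pos: [0.58, 0.0456, 0.1028]
tool_rot: [-0.281, 0.96, -0.0, -0.0]
ft_force: [1.1, -0.3, -0.1]
grip_width: 0.0385
grasp_force: 60.3
```

```bash
python3 -m inch '[0,0,-4,0,0,0,30,0,0,-8,0,0,0,30,0,0,-12,0,0,0,30,0,0,-12,0,0,0,30]'
```

```text
clock: 8.75
eef_pos: [0.5823, 0.0452, 0.0932]
tool_rot: [-0.281, 0.96, -0.001, 0.003]
ft_force: [1.8, -1.5, 6.7]
grip_width: 0.0386
grasp_force: 61.2
```

```bash
python3 -m inch '[0,0,-6,0,0,0,30,0,0,-11,0,0,0,30,0,0,-14,0,0,0,30,0,0,-17,0,0,0,30,0,0,-17,0,0,0,30]'
```

```text
clock: 9.17
eef_pos: [0.5822, 0.0453, 0.0762]
tool_rot: [-0.281, 0.96, -0.001, 0.003]
ft_force: [1.9, -1.8, 7.0]
grip_width: 0.0389
grasp_force: 61.5
```

```bash
python3 -m inch '[0,0,-1,0,0,0,30,0,0,2,0,0,0,30,0,0,6,0,0,0,30,0,0,6,0,0,0,30,0,0,6,0,0,0,30]'; python3 m.py m3.png 594 54 32.6 >/dev/null
```

```text
clock: 9.58
eef_pos: [0.582, 0.0453, 0.0818]
tool_rot: [-0.281, 0.96, -0.001, 0.002]
ft_force: [3.7, -2.2, 6.3]
grip_width: 0.0383
grasp_force: 62.8
```

```bash
python3 -m inch '[0,0,1.5,0,0,0,30,0,0,3,0,0,0,30,0,0,3,0,0,0,30,0,0,3,0,0,0,30]'; python3 - <<'E'
from h import *
im=bot.camera("wrist");cv2.imwrite("pics/w8.png",cv2.resize(im[190:350,220:420],(800,600),interpolation=cv2.INTER_CUBIC)[:, :])
E
```

```text
clock: 10.27
eef_pos: [0.5817, 0.0454, 0.0826]
tool_rot: [-0.281, 0.96, -0.001, 0.001]
ft_force: [6.4, -0.5, -4.3]
grip_width: 0.0387
grasp_force: 62.3
```

View pics/w8.png

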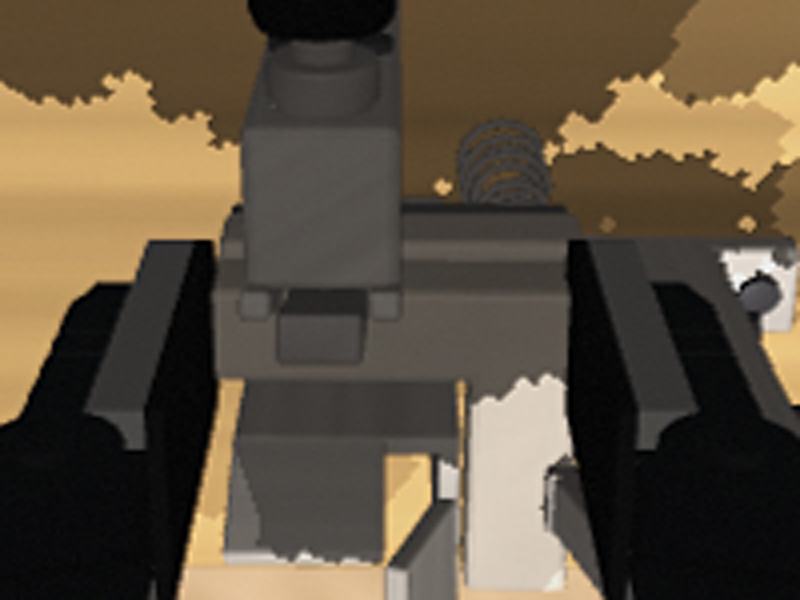

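```bash
python3 -m inch '[0,0,-2.5,0,0,0,30,0,0,-2.5,0,0,0,60,0,0,-2.5,0,0,0,60,0,0,-2.5,0,0,0,60,0,0,20,0,0,0,60,0,0,60,0,0,0,60,0,0,100,0,0,0,65,0,0,120,0,0,0,70]'; python3 m.py m4.png 594 54 32.6
```

```text
clock: 10.98
eef_pos: [0.5807, 0.046, 0.2075]
tool_rot: [-0.281, 0.96, -0.0, 0.002]
ft_force: [1.3, -0.4, 0.5]
grip_width: 0.0598
grasp_force: 0.0
magazine 0.92 [316.  191.8] [317. 187.]
guide_angle 0.64 [325.7 206.1] [325. 207.]
tower_1 0.88 [348.9 224.4] [306. 186.]
tower_1 0.61 [307.1 184.5] [306. 186.]
tower_2 0.88 [348.9 224.4] [346. 224.]
tower_2 0.61 [307.1 184.5] [346. 224.]
magazine_mouth 0.91 [316.7 211. ] [317. 211.]
[594.2  54.8  33.8] [ 1.3 -4.2  0.1  0.8 -0.4  1.6 -1.5 -0.   0.6  0.4]
armY grip [582.1  46.7   0. ]
```

```bash
python3 -m inch '[0,41,0,0,0,-0.12,70,0,82,0,0,0,-0.25,70,0,123,0,0,0,-0.37,70,0,164,0,0,0,-0.5,70,0,205,0,0,0,-0.62,70,0,246,0,0,0,-0.675,70,0,266,0,0,0,-0.675,70,0,266,0,0,0,-0.675,70]'; python3 k.py key_top 528 317 -6 0.0 0.018 w9.png;python3 k.py key_low 528 317 -6 0.0 0.018 w9b.png; python3 - <<'E'
from h import *
c=cam("wrist")
for t in ("key_top","key_low","film_roll"):
    print(t,[(round(d["confidence"],2),d["uv"],np.round(ray(c,d["uv"],0 if t!="key_top" else .009)*1000)) for d in bot.spot_point("wrist",t)])
E
```

```text
clock: 12.0
eef_pos: [0.578, 0.3172, 0.2004]
tool_rot: [0.049, 0.999, 0.0, -0.002]
ft_force: [-0.4, -0.8, 0.4]
grip_width: 0.0599
grasp_force: 0.0
key_top 0.9 [325.7, 105.0] 1273 [311.20834634 118.98928987]
(array([527.3, 317.2,  -5.3]), np.float64(0.15))
armY grip at [512.9 318.5]
armX grip at [528.6 331.6]
tcp [578.7 312.4 200.8] tool y yaw 84.14569337366305 z tilt [-0.00350981 -0.0023699 ]
key_low 0.74 [288.9, 4.6] 155 [316.87379814 117.57525816]
key_low 0.55 [294.2, 109.0] 26 [316.87379814 117.57525816]
(array([530.3, 314.7,  10.2]), np.float64(54.4))
armY grip at [516.  312.1]
armX grip at [527.7 329. ]
tcp [579.4 310.5 201.9] tool y yaw 83.96440506321052 z tilt [-0.00242538 -0.00175932]
key_top [(0.74, [316.3, 117.4], array([528., 315.,   9.]))]
key_low []
film_roll [(0.58, [452.4, 93.8], array([521., 433.,   0.]))]
```

```bash
python3 -m inch '[-35,4,-30,0,0,0,70,-65,7,-60,0,0,0,70,-65,7,-90,0,0,0,70,-65,7,-110,0,0,0,70,-65,7,-110,0,0,0,70,-65,7,-110,0,0,0,70,-65,7,-110,0,0,0,70]'; python3 k.py key_top 528 316 -5 0.009 0.009 w10.png;python3 - <<'E'
from h import *
im=cv2.imread("pics/w10.png");cv2.imwrite("pics/w10c.png",cv2.resize(im[140:400,170:490],(738,600)))
E
```

```text
clock: 12.93
eef_pos: [0.5166, 0.3187, 0.0952]
tool_rot: [0.053, 0.999, 0.001, 0.001]
ft_force: [0.2, -0.8, -0.7]
grip_width: 0.0596
grasp_force: 0.0
key_top 0.91 [331.0, 221.1] 2489 [314.24943021 236.03951481]
(array([527.3, 317. ,  -4.5]), np.float64(0.12))
armY grip at [512.8 318.1]
armX grip at [528.4 331.5]
tcp [517.  319.1  95.7] tool y yaw 83.93660947081311 z tilt [0.00400719 0.00247289]
```

View pics/w10c.png

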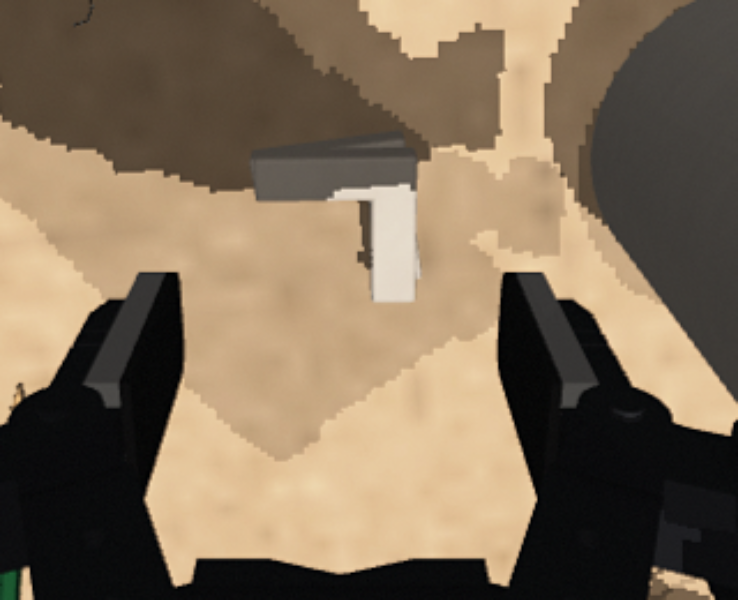

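```bash
python3 -m inch '[-4,-1,-25,0,0,0.027,70,-4,-1,-45,0,0,0.027,70,-4,-1,-56,0,0,0.027,70,-4,-1,-60,0,0,0.027,70,-4,-1,-60,0,0,0.027,70,-4,-1,-60,0,0,0.027,70]'; python3 -c "
from h import *
for i in range(2): bot.camera('top');
print(bot.get_obs()['eef_pos'],bot.get_obs()['ft_force'])"
```

```text
clock: 13.53
eef_pos: [0.5119, 0.3181, 0.0343]
tool_rot: [0.039, 0.999, 0.0, 0.001]
ft_force: [-0.1, 0.6, 0.3]
grip_width: 0.0598
grasp_force: 0.0
[0.51211412 0.31827422 0.03476285] [-0.59852981  1.1687877   0.60407649]
```

```bash
python3 -m inch '[0,0,0,0,0,0,30,0,0,0,0,0,0,30,0,0,0,0,0,0,30,0,0,0,0,0,0,30,0,0,0,0,0,0,30,0,0,0,0,0,0,30,0,0,10,0,0,0,30,0,0,30,0,0,0,30]'
```

```text
clock: 14.3
eef_pos: [0.5091, 0.3165, 0.0617]
tool_rot: [0.039, 0.999, -0.002, -0.002]
ft_force: [0.2, -0.0, -0.7]
grip_width: 0.0381
grasp_force: 60.2
```

```bash
python3 -m inch '[0,0,40,0,0,0,30,0,0,80,0,0,0,30,5,-20,120,0,0,0.1,30,30,-60,140,0,0,0.2,30,60,-100,140,0,0,0.32,30,80,-140,140,0,0,0.44,30,80,-140,140,0,0,0.44,30]'; python3 k.py key_low 525 317 -15 0.0 0.009 w11.png; python3 -c "
from h import *
print([(round(d['confidence'],2),d['uv'],d['mask'].sum()) for d in bot.silhouettes('wrist','key_top')])"
```

```text
clock: 14.88
eef_pos: [0.5929, 0.1746, 0.2053]
tool_rot: [-0.181, 0.983, -0.001, 0.002]
ft_force: [-0.1, 0.5, -0.4]
grip_width: 0.0384
grasp_force: 60.2
key_low 0.92 [496.8, 158.2] 1249 [488.40605201 158.0432953 ]
(array([528. , 316.6,   0.7]), np.float64(0.12))
armY grip at [513.5 316.4]
armX grip at [527.8 331.1]
tcp [593.  173.6 204.3] tool y yaw 110.39661680168965 z tilt [ 0.00193137 -0.00075771]
key_low 0.49 [193.4, 109.1] 75 [488.40605201 158.0432953 ]
[(0.82, [337.0, 279.9], np.int64(4184)), (0.45, [123.7, 57.9], np.int64(717))]
```

```bash
python3 -m inch '[-4,-40,0,0,0,0.1,30,-8,-80,0,0,0,0.215,30,-11.5,-120,-15,0,0,0.215,30,-11.5,-128,-45,0,0,0.215,30,-11.5,-128,-74,0,0,0.215,30,-11.5,-128,-74,0,0,0.215,30,-11.5,-128,-74,0,0,0.215,30,-11.5,-128,-74,0,0,0.215,30]';  python3 - <<'E'
from h import *
c=cam("wrist");im=bot.camera("wrist");cv2.imwrite("pics/w12.png",im);g=cv2.cvtColor(im,cv2.COLOR_BGR2GRAY)
o=bot.get_obs();print(o["eef_pos"])
print(' '.join(map(str,g[250:302,290])));print(' '.join(map(str,g[272,250:390])))
T=np.eye(4);T[:3,:3]=R.from_quat(o["tool_rot"]).as_matrix();T[:3,3]=o["eef_pos"];print(np.degrees(np.arctan2(T[1,1],T[0,1])))
for x,z in ((6.5,26),(6.5,17),(-6.5,17)): print("held",x,z,proj(c,(T@[x/1e3,0,z/1e3,1])[:3])[0])
E
```

```text
clock: 15.7
eef_pos: [0.5801, 0.051, 0.1308]
tool_rot: [-0.285, 0.958, -0.0, 0.001]
ft_force: [0.5, 0.3, 0.8]
grip_width: 0.0383
grasp_force: 60.3
[0.58074782 0.05098959 0.13142114]
69 109 88 88 88 89 87 68 58 57 56 56 57 57 57 68 74 85 81 80 81 81 80 80 80 81 80 79 79 79 79 80 79 80 79 79 79 77 83 128 161 156 156 155 155 156 158 179 176 177 177 177
20 49 45 46 46 46 45 47 46 46 47 47 48 41 6 6 8 6 5 7 8 6 6 39 85 80 79 79 80 80 81 81 81 80 80 80 81 81 80 81 80 81 81 80 81 81 80 79 80 80 79 79 80 79 80 79 78 80 80 78 79 78 78 77 79 78 80 79 78 79 79 80 77 78 78 80 78 79 79 79 78 78 77 78 77 77 78 77 77 78 76 78 78 78 79 78 79 79 78 80 79 81 78 78 78 79 79 79 79 79 80 73 14 5 6 8 7 8 7 4 5 17 45 47 46 45 46 45 45 47 46 46 46 49 42 10 7 10 6 7
123.17447131546061
held 6.5 26 [315.73394301 256.17225578]
held 6.5 17 [315.66237859 265.98870811]
held -6.5 17 [315.69726656 292.54330919]
```

```bash
python3 -m inch '[2.3,-5.3,-8,0,0,-0.006,30,2.3,-5.3,-16,0,0,-0.006,30,2.3,-5.3,-24,0,0,-0.006,30,2.3,-5.3,-24,0,0,-0.006,30,2.3,-5.3,-24,0,0,-0.006,30]'
```

```text
clock: 16.17
eef_pos: [0.5814, 0.0444, 0.1045]
tool_rot: [-0.282, 0.959, 0.0, -0.001]
ft_force: [0.3, -1.5, 0.1]
grip_width: 0.0386
grasp_force: 60.3
```

```bash
python3 -m inch '[0,0,-4,0,0,0,30,0,0,-8,0,0,0,30,0,0,-12,0,0,0,30,0,0,-12,0,0,0,30]'
```

```text
clock: 16.5
eef_pos: [0.5826, 0.0452, 0.0949]
tool_rot: [-0.282, 0.959, 0.001, 0.002]
ft_force: [-1.4, 1.3, 6.9]
grip_width: 0.0381
grasp_force: 61.4
```

```bash
python3 -m inch '[0,0,-6,0,0,0,30,0,0,-11,0,0,0,30,0,0,-15,0,0,0,30,0,0,-18,0,0,0,30,0,0,-18,0,0,0,30]'; python3 -m inch '[0,0,2,0,0,0,30,0,0,4,0,0,0,30,0,0,7,0,0,0,30,0,0,9,0,0,0,30,0,0,9,0,0,0,30,0,0,9,0,0,0,30]'
```

```text
clock: 16.92
eef_pos: [0.5827, 0.0453, 0.0777]
tool_rot: [-0.282, 0.959, 0.001, 0.002]
ft_force: [-3.0, 2.5, 11.6]
grip_width: 0.0386
grasp_force: 62.6
clock: 17.42
eef_pos: [0.5824, 0.0452, 0.0834]
tool_rot: [-0.282, 0.959, 0.001, 0.001]
ft_force: [4.1, 4.8, -3.3]
grip_width: 0.0383
grasp_force: 62.9
```

```bash
python3 -m inch '[0,0,-2.5,0,0,0,30,0,0,-2.5,0,0,0,60,0,0,-2.5,0,0,0,60,0,0,-2.5,0,0,0,60,0,0,20,0,0,0,60,0,0,60,0,0,0,60,0,0,100,0,0,0,65,0,0,120,0,0,0,70]'; python3 m.py m5.png 594 54 32.6|tail -3;  python3 -m inch '[0,41,0,0,0,-0.12,70,0,82,0,0,0,-0.25,70,0,123,0,0,0,-0.37,70,0,164,0,0,0,-0.5,70,0,205,0,0,0,-0.57,70,-10,246,-10,0,0,-0.57,70,-35,270,-50,0,0,-0.57,70,-67,272,-90,0,0,-0.57,70]'; python3 -m inch '[0,0,-17,0,0,0,70,0,0,-17,0,0,0,70,0,0,-17,0,0,0,70,0,0,-17,0,0,0,70]'; python3 k.py key_low 528 316.6 0.7 0.0 0.009 w13.png
```

```text
clock: 18.08
eef_pos: [0.5831, 0.0439, 0.2088]
tool_rot: [-0.281, 0.96, -0.001, 0.002]
ft_force: [1.4, 0.3, 1.9]
grip_width: 0.0596
grasp_force: 0.0
magazine_mouth 0.91 [323.  211.4] [321. 209.]
[593.2  54.5  33. ] [ 0.2 -1.3  1.   1.8 -0.6  0.7  0.5  0.3 -1.  -2.5]
armY grip [581.   46.6   0. ]
clock: 19.1
eef_pos: [0.5298, 0.3174, 0.1319]
tool_rot: [-0.002, 1.0, 0.002, 0.002]
ft_force: [0.0, -0.2, -1.2]
grip_width: 0.0596
grasp_force: 0.0
clock: 19.43
eef_pos: [0.5305, 0.3129, 0.1169]
tool_rot: [-0.0, 1.0, 0.0, 0.001]
ft_force: [0.3, -0.6, 0.4]
grip_width: 0.0596
grasp_force: 0.0
key_low 0.74 [336.1, 186.5] 1917 [322.06579785 199.15748249]
(array([527.7, 317.1,   3.4]), np.float64(0.17))
armY grip at [513.2 316.2]
armX grip at [526.8 331.6]
tcp [531.3 312.9 118. ] tool y yaw 89.98574096140267 z tilt [0.00410453 0.00232207]
```

```bash
python3 -m inch '[-18,3.5,-30,0,0,0.035,70,-18,3.5,-30,0,0,0.035,70,-18,3.5,-30,0,0,0.035,70,-18,3.5,-30,0,0,0.035,70]'; python3 k.py key_low 528 316.8 2 0.0 0.009 w14.png
```

```text
clock: 19.87
eef_pos: [0.5128, 0.3165, 0.0877]
tool_rot: [-0.017, 1.0, 0.001, 0.002]
ft_force: [0.0, 0.8, -0.4]
grip_width: 0.0596
grasp_force: 0.0
key_low 0.88 [329.4, 230.1] 2396 [316.26747077 240.08322323]
(array([527.8, 317.2,   3.6]), np.float64(0.13))
armY grip at [513.3 316.3]
armX grip at [526.9 331.7]
tcp [513.4 316.9  88.1] tool y yaw 92.00865457365131 z tilt [0.00418106 0.00233809]
key_low 0.24 [20.6, 341.1] 3837 [316.26747077 240.08322323]
```

```bash
python3 -m inch '[0,-0.5,-25,0,0,0.025,70,0,-0.5,-45,0,0,0.025,70,0,-0.5,-57,0,0,0.025,70,0,-0.5,-61.5,0,0,0.025,70,0,-0.5,-61.5,0,0,0.025,70,0,-0.5,-61.5,0,0,0.025,70]'; python3 -c "
from h import *
for i in range(2): bot.camera('top');
print(bot.get_obs()['eef_pos'],bot.get_obs()['ft_force'])"
```

```text
clock: 20.47
eef_pos: [0.5122, 0.3161, 0.0255]
tool_rot: [-0.03, 1.0, 0.001, 0.001]
ft_force: [0.5, -0.6, 0.2]
grip_width: 0.0602
grasp_force: 0.0
[0.5123004  0.31633067 0.02596236] [0.27820413 0.02068548 0.42240167]
```

```bash
python3 -m inch '[0,0,0,0,0,0,30,0,0,0,0,0,0,30,0,0,0,0,0,0,30,0,0,0,0,0,0,30,0,0,0,0,0,0,30,0,0,0,0,0,0,30,0,0,10,0,0,0,30,0,0,30,0,0,0,30]'; python3 -m inch '[0,0,40,0,0,0,30,0,0,80,0,0,0,30,5,-20,120,0,0,0.1,30,30,-60,150,0,0,0.2,30,60,-100,150,0,0,0.32,30,70,-140,150,0,0,0.44,30,70,-180,150,0,0,0.5,30,70,-220,150,0,0,0.51,30]'; python3 -m inch '[0,-30,0,0,0,0,30,0,-49,0,0,0,0,30,0,-49,-30,0,0,0,30,0,-49,-60,0,0,0,30,0,-49,-80,0,0,0,30,0,-49,-80,0,0,0,30,0,-49,-80,0,0,0,30]';  cat > e.py <<'E'
from h import *
c=cam("wrist");im=bot.camera("wrist");cv2.imwrite("pics/w15.png",im);g=cv2.cvtColor(im,cv2.COLOR_BGR2GRAY)
o=bot.get_obs();print(o["eef_pos"])
print(' '.join(map(str,g[250:302,290])));print(' '.join(map(str,g[272,260:380])))
T=np.eye(4);T[:3,:3]=R.from_quat(o["tool_rot"]).as_matrix();T[:3,3]=o["eef_pos"];print(np.degrees(np.arctan2(T[1,1],T[0,1])))
for x,z in ((6.5,26),(6.5,17),(-6.5,17)): print("held",x,z,proj(c,(T@[x/1e3,0,z/1e3,1])[:3])[0])
E
python3 e.py
```

```text
clock: 21.23
eef_pos: [0.5091, 0.3146, 0.0529]
tool_rot: [-0.031, 1.0, -0.001, -0.002]
ft_force: [0.3, 0.8, -0.0]
grip_width: 0.0378
grasp_force: 60.1
clock: 21.9
eef_pos: [0.5812, 0.1137, 0.2056]
tool_rot: [-0.283, 0.959, -0.0, 0.001]
ft_force: [0.5, -0.1, -0.8]
grip_width: 0.0381
grasp_force: 60.2
clock: 22.48
eef_pos: [0.5791, 0.066, 0.1239]
tool_rot: [-0.282, 0.96, 0.0, -0.001]
ft_force: [-0.1, 0.3, 0.4]
grip_width: 0.0378
grasp_force: 60.2
[0.5804004  0.06629622 0.12537495]
142 147 144 142 145 147 145 111 53 56 57 57 59 59 58 65 72 86 83 81 81 82 82 81 82 82 81 81 80 81 80 81 81 81 79 81 80 79 77 95 146 161 159 151 143 150 147 144 152 179 181 182
47 47 47 42 10 5 6 7 6 7 8 6 1 24 67 84 81 81 83 82 82 81 83 80 81 81 81 81 82 82 82 82 81 82 81 81 81 81 79 81 81 81 82 80 80 81 79 80 81 78 80 79 80 79 79 79 80 80 80 81 80 79 80 80 80 80 80 80 80 79 81 79 79 79 78 79 78 79 79 79 80 80 79 78 78 79 81 79 79 79 79 78 80 80 80 80 80 79 79 81 77 52 2 4 6 6 6 7 7 8 11 31 48 48 47 46 45 47 49 47
122.73245049097609
held 6.5 26 [315.39975943 258.46381059]
held 6.5 17 [315.32100523 268.41641036]
held -6.5 17 [315.36861099 295.02920701]
```

```bash
python3 -m inch '[2.6,-10,6,0,0,0,30,2.6,-20.6,6,0,0,0,30,2.6,-20.6,0,0,0,0,30,2.6,-20.6,-10,0,0,0,30,2.6,-20.6,-18,0,0,0,30,2.6,-20.6,-18,0,0,0,30,2.6,-20.6,-18,0,0,0,30]'; python3 e.py|grep "\["
```

```text
clock: 23.12
eef_pos: [0.5815, 0.0457, 0.1048]
tool_rot: [-0.282, 0.959, 0.0, -0.001]
ft_force: [-1.3, -0.2, 0.7]
grip_width: 0.0381
grasp_force: 60.2
[0.58202123 0.04582479 0.10541121]
held 6.5 26 [316.11266042 255.97029464]
held 6.5 17 [316.05613682 265.78425717]
held -6.5 17 [316.08358312 292.33819002]
```

```bash
python3 -m inch '[0.5,0,-4,0,0,0,30,0.5,0,-8,0,0,0,30,0.5,0,-12,0,0,0,30,0.5,0,-12,0,0,0,30]'
```

```text
clock: 23.5
eef_pos: [0.5835, 0.0456, 0.0997]
tool_rot: [-0.282, 0.959, -0.001, 0.002]
ft_force: [-10.4, -1.6, 28.9]
grip_width: 0.0384
grasp_force: 65.0
```

```bash
python3 -m inch '[-0.5,0,8,0,0,0,30,-1.5,-0.5,12,0,0,0,30,-1.5,-0.5,12,0,0,0,30,-1.5,-0.5,12,0,0,0,30]'; python3 e.py
```

```text
clock: 23.83
eef_pos: [0.5816, 0.0452, 0.1059]
tool_rot: [-0.282, 0.959, -0.0, -0.0]
ft_force: [-0.2, 0.8, -0.5]
grip_width: 0.0381
grasp_force: 60.3
[0.58132117 0.0451456  0.10544257]
85 85 85 84 85 85 84 72 59 60 61 59 60 61 61 68 80 87 86 83 84 84 83 85 84 86 85 84 84 83 84 83 83 83 83 83 83 82 81 82 94 95 94 94 94 95 97 94 76 78 75 74
49 48 49 45 11 7 9 7 8 9 7 7 5 25 70 87 85 85 85 83 84 86 84 84 84 83 84 84 84 83 83 84 85 84 84 85 84 83 85 84 84 83 84 82 84 81 82 82 82 82 82 82 80 82 82 82 82 82 83 82 83 83 83 82 85 82 82 83 81 83 82 81 81 82 83 81 82 82 81 81 81 81 81 82 81 82 83 83 83 83 83 83 83 81 81 82 82 82 83 84 80 54 3 5 6 7 5 7 6 5 10 31 50 48 48 48 47 48 48 49
122.7345611228476
held 6.5 26 [316.87355922 253.33979587]
held 6.5 17 [316.83659783 262.99268846]
held -6.5 17 [316.8393711 289.4569626]
```

```bash
python3 - <<'E'
from h import *
im=cv2.cvtColor(cv2.imread("pics/w15.png"),cv2.COLOR_BGR2GRAY).astype(int)
p=cv2.cvtColor(cv2.imread("pics/w12.png"),cv2.COLOR_BGR2GRAY).astype(int)
for n,g in(("now",im),("top key",p)):
  for c in (282,290,300,310,320,330,340,350): 
    s=g[250:275,c]; k=np.argmax(np.diff(s[8:])>5)+258 ; print(n,c,s[4:20])
  print([ (r,g[r,255:395:1][np.r_[70:110]].tolist()) for r in (310,)])
E
python3 m.py m6.png 594 54 32.6
```

```text
now 282 [85 84 83 66 59 61 60 61 60 61 62 72 80 89 87 83]
now 290 [85 85 84 72 59 60 61 59 60 61 61 68 80 87 86 83]
now 300 [71 70 69 59 57 60 62 60 61 61 62 65 76 88 86 83]
now 310 [74 73 71 64 65 59 59 60 60 61 60 63 75 83 85 82]
now 320 [83 82 83 79 68 59 59 59 60 59 59 61 71 82 87 83]
now 330 [81 81 83 83 74 57 58 60 58 59 59 59 68 78 88 83]
now 340 [82 82 81 83 80 58 60 58 60 57 59 59 64 75 86 85]
now 350 [84 84 83 84 80 63 58 59 58 59 59 58 61 74 85 87]
[(310, [104, 104, 104, 105, 104, 101, 101, 119, 146, 102, 49, 118, 195, 198, 202, 201, 200, 200, 202, 203, 203, 202, 203, 202, 202, 201, 201, 202, 200, 201, 201, 201, 200, 201, 200, 197, 178, 90, 6, 1])]
top key 282 [90 89 86 61 57 57 57 58 58 58 60 67 80 84 81 81]
top key 290 [88 89 87 68 58 57 56 56 57 57 57 68 74 85 81 80]
top key 300 [88 89 89 78 54 59 57 59 57 58 59 67 76 84 81 80]
top key 310 [182 145 146 113  51  57  56  57  58  58  57  63  72  83  81  79]
top key 320 [176 187 186 165  46  55  55  57  56  56  58  61  71  85  81  79]
top key 330 [199 166  74  73  51  55  57  56  57  55  56  59  72  81  82  77]
top key 340 [80 80 81 78 59 57 57 55 55 56 57 58 70 78 82 78]
top key 350 [55 56 55 55 53 57 56 57 55 56 55 58 71 78 82 80]
[(310, [180, 181, 183, 185, 185, 185, 185, 186, 186, 182, 134, 74, 151, 184, 196, 194, 194, 194, 194, 194, 195, 195, 195, 195, 193, 193, 193, 193, 192, 193, 193, 194, 193, 194, 195, 194, 181, 146, 30, 0])]
magazine 0.85 [320.3 232.7] [318. 230.]
guide_angle 0.66 [333.3 277.8] [332. 279.]
tower_1 0.65 [303.2 248.9] [302. 249.]
tower_2 0.65 [303.2 248.9] [364. 305.]
magazine_mouth 0.58 [317.7 280.8] [318. 281.]
[593.6  54.9  33.8] [-1.  -2.3  0.1  1.1 -0.2  0.3  1.2  0.4]
armY grip [581.5  46.9   0. ]
```

```bash
python3 -m inch '[0,-0.5,-4,0,0,0,30,0,-0.5,-7,0,0,0,30,0,-0.5,-9,0,0,0,30,0,-0.5,-9,0,0,0,30]'
```

```text
clock: 24.57
eef_pos: [0.5824, 0.0452, 0.0978]
tool_rot: [-0.282, 0.959, 0.0, 0.001]
ft_force: [0.6, 2.0, 3.1]
grip_width: 0.0378
grasp_force: 61.0
```

Running freely now; continue.

```bash
python3 -m inch '[0,0,-4,0,0,0,30,0,0,-7,0,0,0,30,0,0,-7,0,0,0,30]'; python3 -m inch '[0,0,-5,0,0,0,30,0,0,-9,0,0,0,30,0,0,-12,0,0,0,30,0,0,-14,0,0,0,30,0,0,-14,0,0,0,30]'
```

```text
clock: 24.82
eef_pos: [0.5824, 0.0452, 0.0937]
tool_rot: [-0.282, 0.959, 0.0, 0.002]
ft_force: [-6.6, 0.7, 18.8]
grip_width: 0.038
grasp_force: 63.5
clock: 25.23
eef_pos: [0.5823, 0.0452, 0.0789]
tool_rot: [-0.282, 0.959, 0.0, 0.002]
ft_force: [-3.9, 0.7, 15.3]
grip_width: 0.0383
grasp_force: 64.3
```

```bash
python3 -m inch '[0,0,-1.5,0,0,0,30,0,0,-2,0,0,0,30,0,0,-2,0,0,0,30]'; python3 -m inch '[0,0,3,0,0,0,30,0,0,5,0,0,0,30,0,0,7,0,0,0,30,0,0,8,0,0,0,30,0,0,8,0,0,0,30,0,0,8,0,0,0,30]'
```

```text
clock: 25.48
eef_pos: [0.5823, 0.0451, 0.0771]
tool_rot: [-0.282, 0.959, 0.0, 0.002]
ft_force: [-4.2, 1.1, 17.0]
grip_width: 0.0379
grasp_force: 64.4
clock: 25.98
eef_pos: [0.5822, 0.0451, 0.0827]
tool_rot: [-0.282, 0.959, 0.0, 0.001]
ft_force: [0.1, 2.5, 7.5]
grip_width: 0.0384
grasp_force: 62.9
```

```bash
python3 -m inch '[0,0,1,0,0,0,30,0,0,2,0,0,0,30,0,0,2,0,0,0,30,0,0,2,0,0,0,30]'
```

```text
clock: 26.32
eef_pos: [0.5821, 0.0451, 0.0833]
tool_rot: [-0.282, 0.959, 0.0, 0.0]
ft_force: [3.6, 4.6, -1.4]
grip_width: 0.0379
grasp_force: 61.6
```

```bash
python3 -m inch '[0,0,-2.5,0,0,0,30,0,0,-2.5,0,0,0,60,0,0,-2.5,0,0,0,60,0,0,-2.5,0,0,0,60,0,0,20,0,0,0,60,0,0,60,0,0,0,60,0,0,100,0,0,0,65,0,0,120,0,0,0,70]'; python3 -m inch '[40,26,0,0,0,0,70,55,35,0,0,0,0,70,55,35,0,0,0,0,70,55,35,0,0,0,0,70]'; python3 m.py m7.png 594 54.3 32.7; python3 - <<'E'
from h import *
c=cam("wrist")
for d in bot.silhouettes("wrist","key_loaded")[:3]: print(d["confidence"],d["uv"],d["mask"].sum(), fit(c,d["mask"],(594,54.3,np.radians(32.7)),.057))
g=cv2.cvtColor(cv2.imread("pics/m7.png"),cv2.COLOR_BGR2GRAY)
a=np.radians(32.7)
def W(x,y,z): return [.594+(np.cos(a)*x-np.sin(a)*y)/1e3,.0543+(np.sin(a)*x+np.cos(a)*y)/1e3,z/1e3]
for n,l in (("elbow",(-21,21)),("armY end",(-21,-21)),("armX end",(21,21))):
    print(n,[np.round(proj(c,W(*l,z))[0],1).tolist() for z in (66,57,48,39,30)])
E
```

```text
clock: 26.98
eef_pos: [0.5827, 0.0441, 0.2084]
tool_rot: [-0.281, 0.96, -0.001, 0.002]
ft_force: [1.2, -0.3, 0.1]
grip_width: 0.0597
grasp_force: 0.0
clock: 27.32
eef_pos: [0.6364, 0.0797, 0.2026]
tool_rot: [-0.282, 0.959, -0.0, -0.001]
ft_force: [-0.1, 0.0, -1.0]
grip_width: 0.0597
grasp_force: 0.0
magazine 0.9 [317.9 119.5] [319. 119.]
magazine 0.58 [316.5 130.9] [319. 119.]
guide_angle 0.67 [329.  121.4] [329. 120.]
tower_1 0.66 [354.  141.8] [308.  95.]
tower_1 0.63 [310.8  96.4] [308.  95.]
tower_2 0.66 [354.  141.8] [352. 141.]
tower_2 0.63 [310.8  96.4] [352. 141.]
magazine_mouth 0.71 [322.7 126.4] [319. 128.]
[594.1  55.3  31.9] [ 1.5  0.2  1.8 -6.5  0.7 -0.2 -0.8 -0.1 -0.9  0.2 -1.8  1.9]
armY grip [581.8  47.7   0. ]
0.56 [326.8, 93.4] 47 (array([837.7, 209.6,  17.9]), np.float64(1.0))
elbow [[349.9, 97.5], [348.8, 97.0], [347.8, 96.5], [346.9, 96.0], [346.0, 95.5]]
armY end [[289.3, 97.5], [290.2, 97.0], [291.1, 96.5], [291.9, 96.0], [292.7, 95.5]]
armX end [[348.3, 157.3], [347.3, 154.9], [346.4, 152.6], [345.5, 150.5], [344.7, 148.5]]
```

```bash
python3 - <<'E'
from h import *
def blobs(f,cs):
    g=cv2.cvtColor(cv2.imread(f),cv2.COLOR_BGR2GRAY); out=[]
    for x,y in cs:
        s=g[y-16:y+17,x-16:x+17]; n,l,st,ce=cv2.connectedComponentsWithStats((s<32).astype(np.uint8)); k=1+np.argmax(st[1:,4]); out.append((np.round(ce[k]+[x-16,y-16],1),st[k,4]))
    return out
ci=np.array(bot.camera_info("wrist")["hand_eye"]);K=cam("wrist")[0]
def C(p,yaw):
    a=np.radians(yaw-90+180);T=np.eye(4);T[:3,:3]=np.array([[np.cos(a),np.sin(a),0],[np.sin(a),-np.cos(a),0],[0,0,-1]]);
    y=np.radians(yaw);T[:3,1]=[np.cos(y),np.sin(y),0];T[:3,2]=[0,0,-1];T[:3,0]=np.cross(T[:3,1],T[:3,2]);T[:3,3]=p;return K,np.linalg.inv(T@ci)
a=np.radians(32.7)
def W(x,y,z): return [.594+(np.cos(a)*x-np.sin(a)*y)/1e3,.0543+(np.sin(a)*x+np.cos(a)*y)/1e3,z/1e3]
for f,c,cs in (("pics/m2.png",C([.6395,.0831,.2003],121.7),[(305,28),(405,133)]),("pics/m7.png",cam("wrist"),[(306,33),(405,139)])):
    print(f,blobs(f,cs),[np.round(proj(c,W(*l))[0],1) for l in ((-60,-7.5,75),(7.5,60,75))])
g=cv2.cvtColor(cv2.imread("pics/m7.png"),cv2.COLOR_BGR2GRAY)
print("col294",g[85:125,294]);print("col340 rows",g[140:170,342]);print("row 152",g[152,320:365]);print("row 104",g[104,278:300])
E
```

```text
pics/m2.png [(array([304.9,  27.6]), np.int32(408)), (array([406. , 133.6]), np.int32(286))] [array([302.1,  24.6]), array([404.7, 132.5])]
pics/m7.png [(array([308.4,  34.9]), np.int32(390)), (array([405.4, 140.9]), np.int32(276))] [array([308.,  34.]), array([406.1, 140.5])]
col294 [57 57 57 57 57 56 55 56 54 60 71 67 61 62 54 67 71 70 69 70 70 69 70 71
 70 70 70 70 71 69 70 62 49 49 49 50 53 49 50 52]
col340 rows [ 65  67  65  67  68  68  70  69  70  70  69  69  70  69  69  69  70  69
  67  71 108 143 139 134 133 133 134 137 139 140]
row 152 [ 65  49  51  50  49  49  48  48  45  41  71  70  70  71  71  71  68  69
  71  70  70  70  70  69  64  80 133 129 129 128 129 124 100 106  77  69
  63  47  46  47  48  48  55  65  64]
row 104 [56 58 58 56 55 56 57 57 56 56 61 69 70 70 71 70 70 70 69 69 69 71]
```

```bash
python3 -c "
from workcell import bot
print(bot.job_done())"
```

```text
the job is handed in; nothing more can be done
None
```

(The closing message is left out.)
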